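# Strip the balance bar of the wear tester

## Task

Strip the balance bar of the wear tester: slide the blue stop collar straight off the bar's free end, then the brass and the steel counterweight after it, without straining the bar. Lower each gently into the V-cradle so that the three lie on their rims side by side in the order they came off, with the brass weight between the other two. Never drop or lay a part on the bench, and leave the jar, the reference block and the hex key where they are.

Things in the scene. Friction and masses are not known exactly. Their poses are not given: they have to be found in the camera images.
- tester: Fixed off-white bench-top wear tester. Origin on the bench below its balance bar; its own y axis runs along the bar from the free end to the housing. Housing 160 mm wide (x), y = +70 to +370 mm, 90 mm high; the pivot yoke at y = +73 to +111 mm reaches z = 175 mm, the dead load at y = +285 mm z = 195 mm. The beam is locked: nothing of it moves.
- bar_end (a point): Centre of the free end of the balance bar (tester x = 0, y = -100 mm, z = 150 mm; axes as tester). The bar is a plain smooth level steel round, 28 mm in diameter, running from here 152 mm along +y to a flange 48 mm in diameter. The parts hang on it and slide off over this end, towards -y.
- collar: Loose blue stop collar, outermost on the bar: a ring 58 mm in diameter, 24 mm wide, bore 32 mm, 0.12 kg; its clamp screw is already slack, so it slides freely. Origin at its centre, own y axis = ring axis, at the start as the tester's y. At the start it hangs on the bar, centre 2 mm below the bar's axis.
- brass_weight: Loose brass counterweight with two dark grooves, second on the bar, 3 to 42 mm behind the collar: a ring 66 mm in diameter, 30 mm wide, bore 32 mm, 0.5 to 0.7 kg. Origin at its centre, own y axis = ring axis, at the start as the tester's y. At the start it hangs on the bar, centre 2 mm below the bar's axis.
- steel_weight: Loose steel counterweight with one dark groove, innermost on the bar, 2 to 17 mm behind the brass one: a ring 66 mm in diameter, 30 mm wide, bore 32 mm, 0.5 to 0.7 kg. Origin at its centre, own y axis = ring axis, at the start as the tester's y. At the start it hangs on the bar, centre 2 mm below the bar's axis.
- cradle: Fixed white V-cradle with grey lining, 76 mm wide (x), 222 mm long (y), 36 mm high; origin on the bench at its middle. The valley runs along its y, 210 mm between the end plates, bottom 20 mm above the bench, flanks rising at 30 degrees up to 26 mm to either side. Lying in it on its rim, ring axis along the valley, a weight has its centre 58 mm above the bench, the collar 53.5 mm.
- ref_block: Bystander: loose steel hardness reference block, disc 64 mm in diameter, 16 mm high, lying flat; origin at the centre of its underside.
- jar: Bystander: loose closed glass specimen jar with a blue cap, 64 mm in diameter, 90 mm high, standing; origin at the centre of its underside.
- t_key: Bystander: loose T-handle hex key lying on the bench, red handle 85 mm long (along its y), 15 mm thick, steel shank to +x 110 mm long; origin on the bench at the middle of the handle.
Mind the look-alikes: they are no part of the job. Leave any green, orange or pink look-alike of the brass_weight alone.

How it is judged:
On the way, in this order (a step that is already met when the one before it is completed fails the run):
1. the stop collar lies in the V-cradle (x of collar in the frame of cradle between -0.006 and 0.006 m and y of collar in the frame of cradle between -0.098 and 0.098 m and z of collar in the frame of cradle between 0.0485 and 0.0585 m and angle between the y axis of collar and the y axis of cradle, either way round below 0.12 rad), for 0.2 s.
2. the brass counterweight lies in the V-cradle (x of brass_weight in the frame of cradle between -0.006 and 0.006 m and y of brass_weight in the frame of cradle between -0.098 and 0.098 m and z of brass_weight in the frame of cradle between 0.0531 and 0.0631 m and angle between the y axis of brass_weight and the y axis of cradle, either way round below 0.12 rad), for 0.2 s.
3. the steel counterweight lies in the V-cradle (x of steel_weight in the frame of cradle between -0.006 and 0.006 m and y of steel_weight in the frame of cradle between -0.098 and 0.098 m and z of steel_weight in the frame of cradle between 0.0531 and 0.0631 m and angle between the y axis of steel_weight and the y axis of cradle, either way round below 0.12 rad), for 0.2 s.
At the end, for the whole second after the job is handed in: Collar, brass and steel weight lie at rest on their rims in the V-cradle: each within 6 mm of its middle line, 98 mm of its middle along it and 5 mm of its resting height, ring axis within 0.12 rad of the valley; the brass weight between the other two, their centres 20 mm or more from its centre (all of step 1 and all of step 2 and all of step 3 and ((y of collar in the frame of brass_weight below -0.02 m and y of steel_weight in the frame of brass_weight above 0.02 m) or (y of collar in the frame of brass_weight above 0.02 m and y of steel_weight in the frame of brass_weight below -0.02 m)) and linear speed of each of collar, brass_weight, steel_weight below 0.02 m/s and angular speed of each of collar, brass_weight, steel_weight below 0.2 rad/s); the robot touches nothing.
It fails at once if a part is dropped or laid on the bench top (its centre comes lower than 42 mm above the bench) (height (world z) of any of collar, brass_weight, steel_weight below 0.042 m).
It fails at once if the tester is strained: any contact force on it or its bar over 60 N (contact force between tester and anything else above 60 N).
It fails at once if a part is let fall: it moves faster than 0.5 m/s (a drop of about 13 mm) with neither the fingers nor the cradle touching it ((contact force between the fingers and collar below 0.1 N and contact force between collar and cradle below 0.1 N and linear speed of collar above 0.5 m/s) or (contact force between the fingers and brass_weight below 0.1 N and contact force between brass_weight and cradle below 0.1 N and linear speed of brass_weight above 0.5 m/s) or (contact force between the fingers and steel_weight below 0.1 N and contact force between steel_weight and cradle below 0.1 N and linear speed of steel_weight above 0.5 m/s)).
It fails at once if the reference block, the jar or the hex key is shifted by more than 15 mm (distance of any of ref_block, jar, t_key from where it was at the start of the episode above 0.015 m).
It also fails if it takes over 70 s, if anything falls off the work surface, if the arm or the gripper's body presses on something with over 40 N, if the wrist force passes 120 N, or if a joint passes its speed limit or range.

## Robot

A 7-joint arm with a two-finger parallel gripper is mounted at the origin on the work surface. World frame = base frame: x ahead of the robot, y to its left, z up, the work surface at z = 0. Lengths are in m, angles in rad, forces in N, time in s.
With the tool pointing down it reaches from about 0.4 to 0.85 m from the base axis. Payload 6.9 kg.
Tool frame: the origin (TCP) lies at the very end of the fingers, on their centre line; the grasp point (between the pads) lies grip_depth behind it (grip_depth is the distance from the TCP to the grasp point, in m); x points along the fingers, y is the direction in which the jaws open and shut, and the axes are right-handed (so a half turn about x gives the same grasp; the last joint's range is limited). The gripper opens to 85 mm and grips with 20 to 120 N. Pads are 22 mm wide; open, the fingers measure 114 mm over their backs; the gripper's body (76 mm by 85 mm) begins 54 mm behind the grasp point. The pads swing forward as they close: fully open they stand 13 mm farther back than shut.
Start: joints at [1.268, 0.507, -0.238, 1.5, 0.126, 1.149, -0.155], TCP at [0.248, -0.574, 0.231] pointing down, gripper open.
Joint ranges: [-3.08, 3.08], [-0.24, 2.05], [-1.43, 1.35], [0, 2.5], [-1.52, 4.66], [0.17, 1.96], [-2.89, 2.89]. Speed limits (rad/s): [2.39, 2.39, 3.14, 3.14, 3.14, 3.14, 3.14].

## Interface

Orientations are given as a 3x3 rotation matrix whose columns are the frame's x, y, z axes.
In Python, from rig import read_state, read_camera, sign_off, grip_depth gives the robot as it stands.
- The arm moves only by the shell command python3 -m inch 'ROWS' [FORCE]. ROWS is JSON, a list that holds one entry, the list of rows, each a list of 7 numbers: the turn, a rotation vector about the tool's x, y, z in rad, then the shift along the tool's x, y, z in m, then the finger opening in m, from 0 to 0.0854. In form: [[[wx, wy, wz, x, y, z, fingers], ...]]. A call has 1 to 12 rows; each row is the pose to reach, as a shift and turn from the pose commanded when the call began, along the tool's axes at that moment; what a row does not reach only later rows make up. A row lasts 1/8 s, in which the tool goes at most 62.5 mm and 10.7 degrees, less where a joint would pass 70% of its speed; a pose out of reach is approached as far as the arm can. A call with a gripper value outside its range is refused whole. The fingers move at their own pace and stop on an object; FORCE is the grip in N (left out, the last holds). Time passes only in rows, so rows that repeat a pose let the fingers close. It gives the time, the measured TCP pose, the force and the opening at its end, in the units of the state.
- read_state(): the state, without advancing time (a new reading comes with each control period).
- read_camera(name): name is "scene" or "top"; returns a dict with "color" (400x640x3 uint8, red, green, blue), "fx", "fy", "cx", "cy" (pixels), "extrinsics" (4x4, takes a point from world to camera coordinates). Camera axes: x right, y down, z forward; pixel columns grow to the right and rows downward; lengths in m; the calibration is good to about 2 mm. A picture is of the moment at which its call begins. There is no depth.
- sign_off(): hands the job in, once; it reports no verdict.
The state is a dict: "t": time; "joints": joint angles; "qd": joint speeds; "joint_efforts": joint torques, N m; "tool_pos": TCP position; "tool_rot": TCP orientation; "ft_force": force on the tool from outside, world axes, zero at the start; "ft_torque": the same for the moment, N m; "width": finger opening in m.
Only numpy, scipy, OpenCV 4.12 (cv2) and the standard library are available. Lean on these libraries where they do the work, as an engineer would, in place of code of your own. Each camera call takes 0.05 s, during which the arm holds its last target.

## Working session

There is one attempt and no reset: what is moved stays moved. The work goes in short steps, Python scripts to look and compute and a shell command to move; the robot and the scene stay as the last step left them, time stands still between calls to the robot, and variables do not carry over. Pictures are saved under pics/ and viewed, and the job is handed in when it is done.

```bash
mkdir -p pics; ls
python3 - <<'E'
from rig import *
import cv2
s=read_state()
for k,v in s.items(): print(k,v)
print(grip_depth)
for n in ["scene","top"]:
    c=read_camera(n); cv2.imwrite(f"pics/{n}0.png",c["color"][:,:,::-1]); print(n,c["fx"],c["fy"],c["cx"],c["cy"],c["extrinsics"])
E
```

```text
pics
t 0.0
joints [ 1.2685107   0.5083065  -0.23752005  1.50113411  0.12570157  1.14888263
 -0.15482319]
qd [ 0.0002263  -0.00120051 -0.00030723  0.00107116  0.00136106 -0.00109923
  0.00024817]
joint_efforts [-1.20418907e-03 -6.20593786e+01 -2.18661390e+00 -2.49652451e+01
  1.27993582e-02  1.20912114e-02 -4.92125935e-05]
tool_pos [ 0.24758994 -0.5733262   0.23044852]
tool_rot [[-7.25564463e-04  3.96568379e-01 -9.18004899e-01]
 [ 1.58324351e-03 -9.18003534e-01 -3.96569041e-01]
 [-9.99998483e-01 -1.74116170e-03  3.82064271e-05]]
ft_force [-0.74232482 -0.43215174  1.42353584]
ft_torque [-0.01590211 -0.04116832  0.01851553]
width 0.08538813087954242
0.0187
scene 405.6791592746639 405.6791592746639 317.69199768812877 193.38861361240345 [[-0.81140581  0.58447531  0.00303845  0.45303583]
 [ 0.46646908  0.65069688 -0.59916623 -0.17816976]
 [-0.35217498 -0.48474961 -0.80061889  1.23146672]
 [ 0.          0.          0.          1.        ]]
top 497.7901275583396 497.7901275583396 319.96607048531905 198.96745225328502 [[ 0.00501685 -0.99981214 -0.0187222  -0.0202277 ]
 [-0.9920282  -0.00261856 -0.12598882  0.57863296]
 [ 0.12591613  0.01920502 -0.99185498  1.25825316]
 [ 0.          0.          0.          1.        ]]
```

View pics/scene0.png

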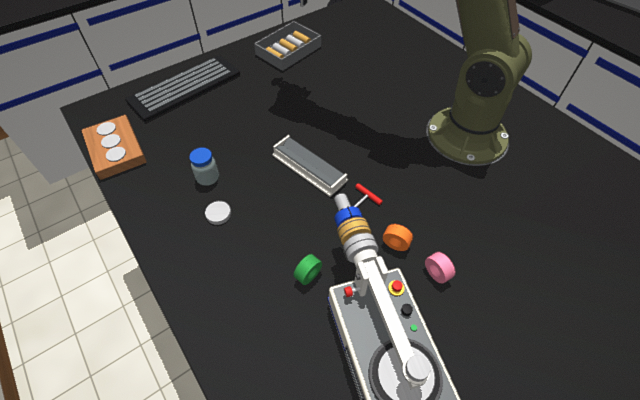

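View pics/top0.png

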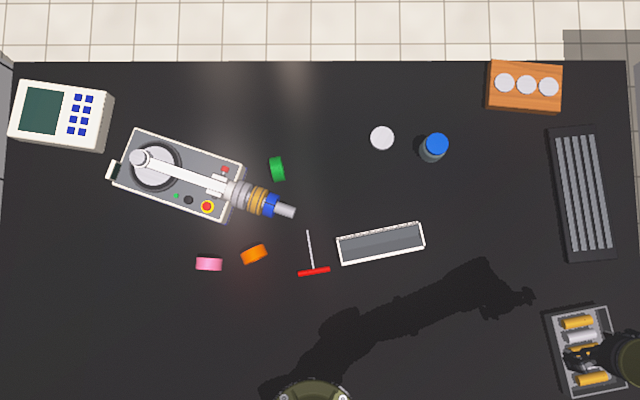

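The scene view shows the blue collar at about (348,215), the brass weight at (354,230) and the steel weight at (360,246), all on the bar. The cradle is at (310,165). The top view has the bar tip at (295,212), the cradle at (380,243) and the key at (313,270). The green, orange and pink rings lie on the bench and are look-alikes. Next I'll enlarge the top view.

```bash
cat > h.py <<'E'
import numpy as np, cv2
from rig import *
def ray(c,u,v):
    E=np.array(c["extrinsics"]);R=E[:3,:3];t=E[:3,3]
    d=R.T@np.array([(u-c["cx"])/c["fx"],(v-c["cy"])/c["fy"],1]); return -R.T@t,d
def onz(c,u,v,z):
    o,d=ray(c,u,v); return o+d*(z-o[2])/d[2]
def proj(c,p):
    E=np.array(c["extrinsics"]);q=E[:3,:3]@np.asarray(p)+E[:3,3]
    return np.array([c["fx"]*q[0]/q[2]+c["cx"],c["fy"]*q[1]/q[2]+c["cy"]])
def crop(c,u0,v0,w,h,name,s):
    cv2.imwrite(name,cv2.resize(np.ascontiguousarray(c["color"][v0:v0+h,u0:u0+w,::-1]),None,fx=s,fy=s,interpolation=cv2.INTER_CUBIC))
E
python3 - <<'E'
from h import *
c=read_camera("top"); crop(c,200,160,110,75,"pics/t1.png",7); crop(c,325,210,110,65,"pics/t2.png",7)
c=read_camera("scene"); crop(c,325,180,90,100,"pics/s1.png",6); crop(c,265,125,95,80,"pics/s2.png",7)
E
```

```text
(no output)
```

View pics/t1.png

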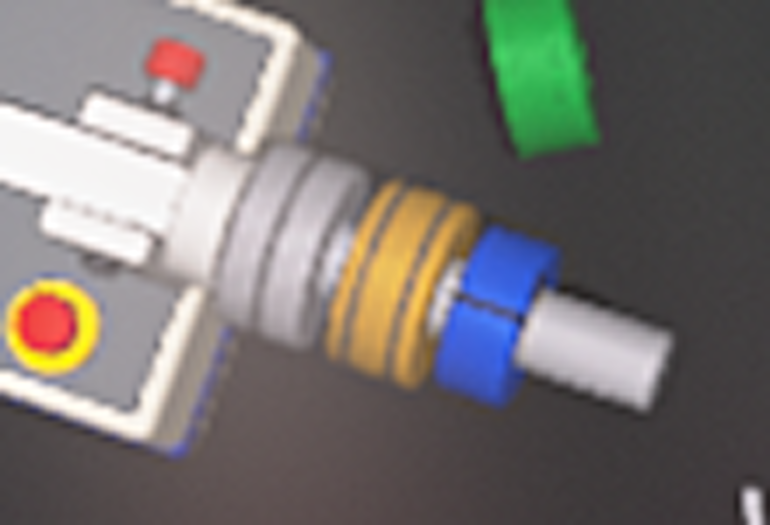

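View pics/t2.png

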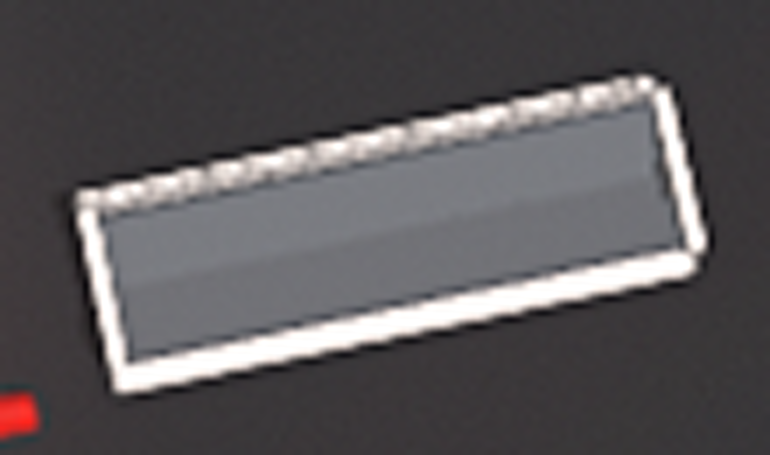

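View pics/s1.png

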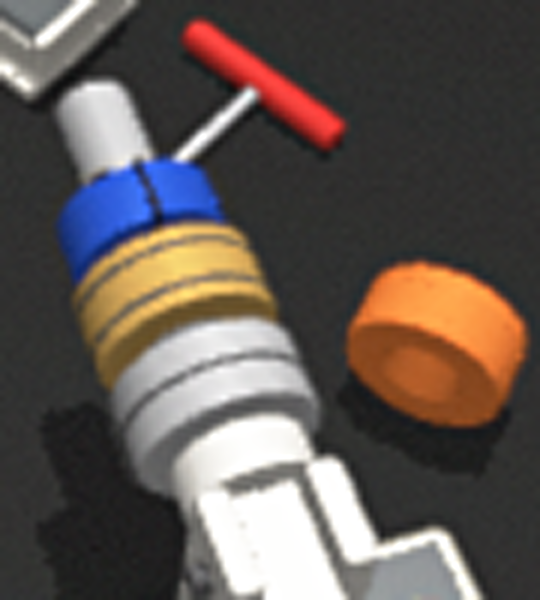

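View pics/s2.png

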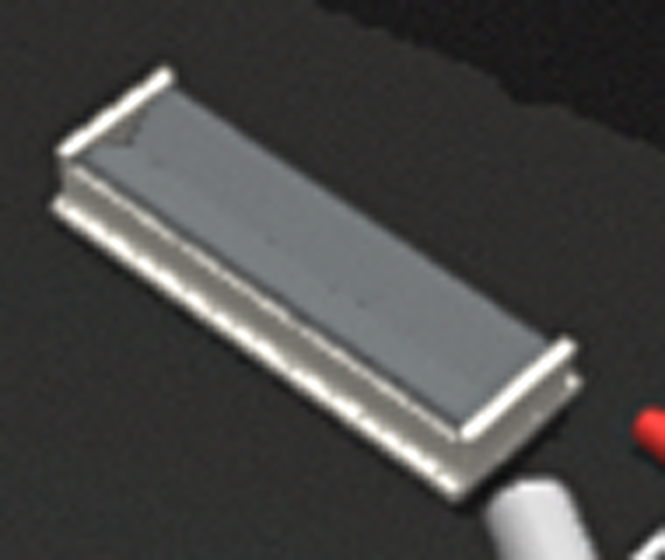

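Run:
```python
from h import *
C={n:read_camera(n) for n in["top","scene"]}
for n,c in C.items():
    hsv=cv2.cvtColor(c["color"],cv2.COLOR_RGB2HSV); print(n,"cam",ray(c,0,0)[0])
    for nm,lo,hi,box in [("blue",(108,150,60),(125,255,255),(200,160,310,235) if n=="top" else (325,180,415,280)),("brass",(14,90,50),(26,255,255),(200,160,275,235) if n=="top" else (325,180,375,280)),]:
        m=cv2.inRange(hsv,lo,hi); mm=np.zeros_like(m); x0,y0,x1,y1=box; mm[y0:y1,x0:x1]=m[y0:y1,x0:x1]
        nn,l,st,ce=cv2.connectedComponentsWithStats(mm); 
        for k in np.argsort(-st[1:,4])[:2]+1: 
            pts=np.argwhere(l==k)[:,::-1].astype(np.float32); r=cv2.minAreaRect(pts)
            print(nm,st[k],ce[k],r,onz(c,*r[0],.148))
c=C["top"]
# crop pixel -> image: (u+.5)/7-.5+off
f=lambda p,o:((np.array(p)+.5)/7-.5+np.array(o))
def T(p,z,o=(200,160)): return onz(c,*f(p,o),z)
for p in [(548,292),(672,335),(515,365),(652,408)]: print("bar",T(p,.15))
for a,b in [((285,145),(365,172)),((215,313),(302,347))]: print("steel",T(a,.148),T(b,.148))
for p in [(82,190),(645,78),(705,250),(120,390),(697,270),(660,85)]: print("cr",T(p,.036,(325,210)))
for p in [(104,208),(640,105),(682,245),(130,360)]: print("crin",T(p,.035,(325,210)))
# valley line
for p in [(130,285),(655,178)]: print("valley",T(p,.020,(325,210)))
```

```text
top cam [ 0.41568733 -0.04287349  1.32052724]
blue [263 203  12  14 117] [268.        209.8034188] ((268.5000305175781, 210.00001525878906), (12.521980285644531, 11.180339813232422), 26.56505012512207) [0.53782981 0.10183524 0.148     ]
blue [266 193  13  12 105] [272.05714286 198.13333333] ((272.3999938964844, 198.3000030517578), (11.700427055358887, 9.803058624267578), 18.434947967529297) [0.56584196 0.09304135 0.148     ]
brass [247 186  22  29 346] [256.53468208 199.54624277] ((256.72052001953125, 199.7271728515625), (16.187170028686523, 27.51346778869629), 19.290042877197266) [0.56231974 0.13037483 0.148     ]
brass [201 200  11  14  43] [205.27906977 205.46511628] ((206.00003051757812, 205.50003051757812), (10.60660171508789, 12.020814895629883), 45.0) [0.5481437  0.25116637 0.148     ]
scene cam [0.88439834 0.44809927 0.87780569]
blue [335 206  27  21 272] [346.42279412 214.13602941] ((346.8846435546875, 214.4230499267578), (13.769232749938965, 27.153846740722656), 67.38013458251953) [0.54526238 0.08914856 0.148     ]
brass [337 217  34  28 480] [352.50625    228.06666667] ((3
[... 247 characters left out ...]
]
bar [0.51914416 0.04394032 0.15      ]
steel [0.60910885 0.17080021 0.148     ] [0.59982471 0.14316167 0.148     ]
steel [0.55121917 0.19321282 0.148     ] [0.53968872 0.16325885 0.148     ]
cr [ 0.48088176 -0.06052775  0.036     ]
cr [ 0.52290606 -0.26773465  0.036     ]
cr [ 0.45989063 -0.28838816  0.036     ]
cr [ 0.40801676 -0.07446332  0.036     ]
cr [ 0.45259179 -0.28531718  0.036     ]
cr [ 0.52034155 -0.27318763  0.036     ]
crin [ 0.47435373 -0.0686375   0.035     ]
crin [ 0.51301628 -0.26588182  0.035     ]
crin [ 0.46171292 -0.28022602  0.035     ]
crin [ 0.41890904 -0.07814921  0.035     ]
valley [ 0.44656663 -0.07858417  0.02      ]
valley [ 0.48701038 -0.27351554  0.02      ]
```

Run:
```python
from h import *
c=read_camera("top"); crop(c,100,120,150,110,"pics/t3.png",5)
```

```text
(no output)
```

View pics/t3.png

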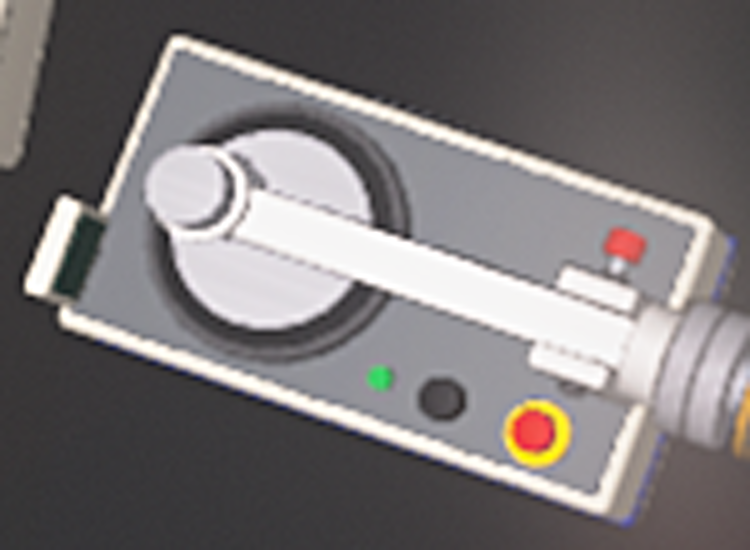

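The crop shows the housing top corners at crop pixels (180,37), (712,215), (605,512) and (62,322). I'll use them to get the tester's yaw.

```bash
cat >> h.py <<'E'
from scipy.spatial.transform import Rotation as Ro
def delta(pos,yaw):
    """tool pointing down, jaw axis (tool y) at world yaw deg -> rotvec & shift in tool axes"""
    s=read_state();R=np.array(s["tool_rot"]);p=np.array(s["tool_pos"])
    a=np.radians(yaw);y=np.array([np.cos(a),np.sin(a),0]);x=np.array([0,0,-1.]);T=np.c_[x,y,np.cross(x,y)]
    print("t",round(s["t"],2),"pos",p.round(4),"w",round(s["width"],4),"F",np.round(s["ft_force"],1),"jawyaw",np.degrees(np.arctan2(R[1,1],R[0,1])).round(2))
    print("turn",Ro.from_matrix(R.T@T).as_rotvec().round(4),"shift",(R.T@(np.array(pos)-p)).round(4))
E
python3 - <<'E'
from h import *
c=read_camera("top")
f=lambda p,s,o:((np.array(p)+.5)/s-.5+np.array(o))
P=[onz(c,*f(p,5,(100,120)),.09)[:2] for p in [(180,37),(712,215),(605,512),(62,322)]]
for p in P: print(p)
ang=lambda v:np.degrees(np.arctan2(v[0],v[1]))
print(ang(P[0]-P[1]),ang(P[3]-P[2]), np.linalg.norm(P[0]-P[1]),np.linalg.norm(P[1]-P[2]))
m=(P[0]+P[1]+P[2]+P[3])/4
for a in (18,18.5,19):
    d=np.array([np.sin(np.radians(a)),np.cos(np.radians(a))]); print(a,"origin",m-.22*d,"end",m-.32*d)
    for nm,q in [("collar",(.5513,.0975)),("brass",(.5623,.1304)),("steel",(.575,.1676)),("end",(.5315,.0407))]:
        r=np.array(q)-(m-.22*d); print(nm,"along",r@d,"off",r@np.array([d[1],-d[0]]))
E
```

```text
[0.7561638  0.45341151]
[0.66388042 0.17817178]
[0.51350824 0.22783304]
[0.60856606 0.50568381]
18.53546037530082 18.886753951431754 0.2902983486692557 0.15836045946295935
18 origin [0.56754589 0.1320426 ] end [0.53664419 0.03693695]
collar along -0.03787222144725934 off -0.004776510299922854
brass along -0.003183275123024379 off -0.004481547735611922
steel along 0.036120543111717154 off -0.003898562169411581
end along -0.09801076806144804 off -0.00605526404206992
18.5 origin [0.56572261 0.13264383] end [0.53399214 0.03781146]
collar along -0.03790408484992193 off -0.0025259973305426465
brass along -0.003213885373181971 off -0.0025337603190019706
steel along 0.036093523736833305 off -0.0022937831161527335
end along -0.0980515006624549 off -0.003279901219816192
19 origin [0.56390464 0.13326095] end [0.53134782 0.03870909]
collar along -0.03791630785800691 off -0.00027529199668590627
brass along -0.0032274970217606776 off -0.0005857799467338627
steel along 0.03608050955213979 off -0.000688829382428834
end along -0.09806801241029983 off -0.0005042886203859164
```

Run:
```python
from h import *
delta((.5506,.0975,.25),-18.8)
```

```text
t 0.4 pos [ 0.2478 -0.5737  0.2311] w 0.0857 F [ 0.  -0.3 -0.2] jawyaw -66.64
turn [-8.349e-01 -1.000e-04  3.000e-04] shift [-0.0187 -0.4961 -0.5441]
```

```bash
python3 -m inch '[[[-0.05,0,0,-0.019,-0.02,-0.022,0.085],[-0.12,0,0,-0.019,-0.06,-0.066,0.085],[-0.2,0,0,-0.019,-0.1,-0.11,0.085],[-0.28,0,0,-0.019,-0.14,-0.154,0.085],[-0.36,0,0,-0.019,-0.18,-0.197,0.085],[-0.44,0,0,-0.019,-0.22,-0.241,0.085],[-0.52,0,0,-0.019,-0.26,-0.285,0.085],[-0.6,0,0,-0.019,-0.3,-0.329,0.085],[-0.68,0,0,-0.019,-0.34,-0.373,0.085],[-0.76,0,0,-0.019,-0.38,-0.417,0.085],[-0.835,0,0,-0.019,-0.42,-0.461,0.085],[-0.835,0,0,-0.019,-0.45,-0.494,0.085]]]' 30
python3 - <<'E'
from h import *
delta((.5506,.0975,.25),-18.8)
E
```

```text
t: 1.9
tool_pos: [0.5236, 0.0379, 0.2505]
tool_rot: [[0.001, 0.948, -0.32], [0.001, -0.32, -0.948], [-1.0, 0.0, -0.001]]
ft_force: [0.8, 0.5, 0.2]
width: 0.085
t 1.9 pos [0.5236 0.0379 0.2505] w 0.085 F [0.8 0.5 0.2] jawyaw -18.65
turn [ 0.0027 -0.0009 -0.0004] shift [ 0.0006  0.0065 -0.0651]
```

```bash
python3 -m inch '[[[0.003,0,0,0,0.003,-0.03,0.085],[0.003,0,0,0,0.0065,-0.055,0.085],[0.003,0,0,0,0.0065,-0.065,0.085],[0.003,0,0,0,0.0065,-0.065,0.085],[0.003,0,0,0,0.0065,-0.065,0.085]]]' 30
python3 - <<'E'
from h import *
delta((.5506,.0975,.130),-18.8)
for n in ["top","scene"]:
    c=read_camera(n)
    crop(c,*((200,140,130,100) if n=="top" else (290,130,130,130)),f"pics/{n}a.png",5 if n=="top" else 4)
E
```

```text
t: 2.52
tool_pos: [0.5497, 0.0933, 0.2503]
tool_rot: [[-0.0, 0.945, -0.326], [-0.001, -0.326, -0.945], [-1.0, 0.0, 0.001]]
ft_force: [0.6, 0.0, 0.1]
width: 0.0851
t 2.52 pos [0.5497 0.0933 0.2503] w 0.0851 F [0.6 0.  0.1] jawyaw -19.04
turn [-0.0043  0.001  -0.    ] shift [ 0.1203 -0.0005 -0.0043]
```

View pics/topa.png

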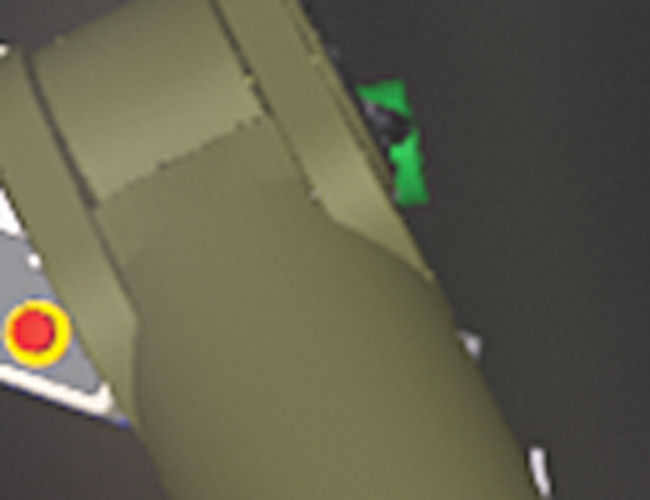

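View pics/scenea.png

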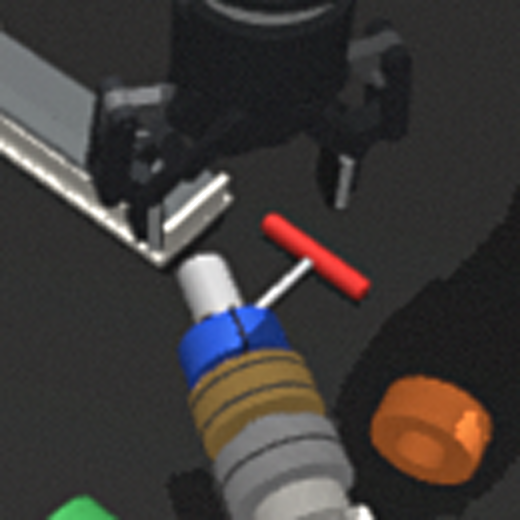

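```bash
python3 -m inch '[[[-0.004,0,0,0.02,0,-0.004,0.085],[-0.004,0,0,0.05,0,-0.004,0.085],[-0.004,0,0,0.08,0,-0.004,0.085],[-0.004,0,0,0.1,0,-0.004,0.085],[-0.004,0,0,0.1,0,-0.004,0.085],[-0.004,0,0,0.1,0,-0.004,0.085]]]' 30
python3 - <<'E'
from h import *
delta((.5506,.0975,.130),-18.8)
E
```

```text
t: 3.38
tool_pos: [0.5517, 0.0983, 0.1512]
tool_rot: [[0.001, 0.947, -0.322], [0.0, -0.322, -0.947], [-1.0, 0.001, -0.001]]
ft_force: [-0.8, 0.8, -0.3]
width: 0.0851
t 3.38 pos [0.5517 0.0983 0.1512] w 0.0851 F [-0.8  0.8 -0.3] jawyaw -18.77
turn [ 0.0005 -0.0006 -0.001 ] shift [ 0.0212 -0.0008  0.0011]
```

```bash
python3 -m inch '[[[0,0,0,0.012,-0.001,0.001,0.085],[0,0,0,0.021,-0.001,0.001,0.085],[0,0,0,0.021,-0.001,0.001,0.075],[0,0,0,0.021,-0.001,0.001,0.064],[0,0,0,0.021,-0.001,0.001,0.064],[0,0,0,0.021,-0.001,0.001,0.064]]]' 25
python3 - <<'E'
from h import *
delta((.5506,.0975,.130),-18.8)
c=read_camera("scene"); crop(c,300,150,110,110,"pics/sb.png",5)
E
```

```text
t: 4.12
tool_pos: [0.5501, 0.0979, 0.1295]
tool_rot: [[0.0, 0.947, -0.321], [0.0, -0.321, -0.947], [-1.0, 0.0, -0.0]]
ft_force: [0.2, -0.6, 0.8]
width: 0.0639
t 4.12 pos [0.5501 0.0979 0.1295] w 0.0639 F [ 0.2 -0.6  0.8] jawyaw -18.73
turn [ 0.0011 -0.0001 -0.0003] shift [-0.0005  0.0006  0.0002]
```

View pics/sb.png

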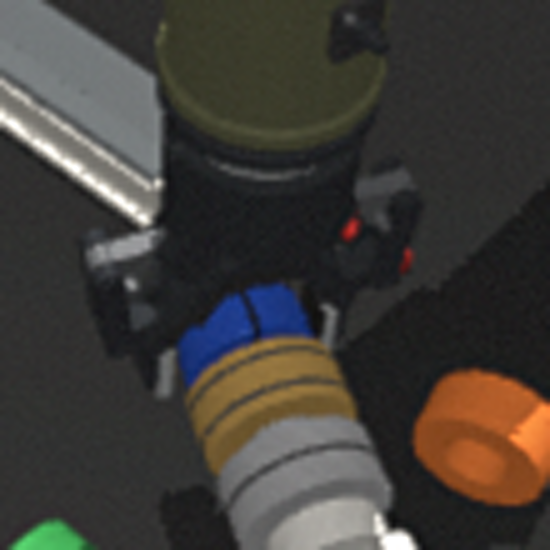

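The fingers straddle the collar, with clearance on both sides. I'll close on it gently.

```bash
python3 -m inch '[[[0,0,0,0,0,0,0.061],[0,0,0,0,0,0,0.058],[0,0,0,0,0,0,0.055],[0,0,0,0,0,0,0.052],[0,0,0,0,0,0,0.05],[0,0,0,0,0,0,0.05]]]' 25
python3 - <<'E'
from h import *
delta((.5506,.0975,.132),-18.8)
E
```

```text
t: 4.92
tool_pos: [0.5498, 0.098, 0.1294]
tool_rot: [[-0.0, 0.947, -0.321], [-0.0, -0.321, -0.947], [-1.0, -0.0, 0.0]]
ft_force: [-3.8, 0.3, 5.8]
width: 0.0579
t 4.92 pos [0.5498 0.098  0.1294] w 0.0579 F [-3.8  0.3  5.8] jawyaw -18.73
turn [0.0012 0.0001 0.0002] shift [-0.0026  0.0009  0.0002]
```

```bash
python3 -m inch '[[[0,0,0,-0.001,0,0,0.05],[0,0,0,-0.002,-0.0005,0,0.05],[0,0,0,-0.002,-0.001,0,0.05],[0,0,0,-0.002,-0.001,0,0.05],[0,0,0,-0.002,-0.001,0,0.05]]]' 35
python3 - <<'E'
from h import *
delta((.5506,.0975,.132),-18.8)
E
```

```text
t: 5.55
tool_pos: [0.5491, 0.0982, 0.1312]
tool_rot: [[-0.0, 0.947, -0.321], [0.0, -0.321, -0.947], [-1.0, -0.0, -0.0]]
ft_force: [0.2, -0.6, -0.7]
width: 0.0578
t 5.55 pos [0.5491 0.0982 0.1312] w 0.0578 F [ 0.2 -0.6 -0.7] jawyaw -18.74
turn [ 0.0011 -0.      0.    ] shift [-0.0008  0.0016  0.0001]
```

```bash
python3 -m inch '[[[0,0,0,0,0,0.005,0.05],[0,0,0,0,0,0.015,0.05],[0,0,0,0,0,0.025,0.05],[0,0,0,0,0,0.03,0.05],[0,0,0,0,0,0.03,0.05]]]' 35
python3 - <<'E'
from h import *
delta((.4825,-.235,.2),11.6)
E
```

```text
t: 6.18
tool_pos: [0.5394, 0.0691, 0.1313]
tool_rot: [[0.0, 0.947, -0.322], [-0.0, -0.322, -0.947], [-1.0, 0.0, 0.0]]
ft_force: [-0.7, 0.4, -1.4]
width: 0.0577
t 6.17 pos [0.5394 0.0691 0.1313] w 0.0577 F [-0.7  0.4 -1.4] jawyaw -18.8
turn [-5.305e-01  2.000e-04 -1.000e-04] shift [-0.0686  0.0441  0.3062]
```

No contact on the bar. I'll pull the collar clear of the end.

```bash
python3 -m inch '[[[0,0,0,0,0,0.01,0.05],[0,0,0,0,0,0.025,0.05],[0,0,0,0,0,0.04,0.05],[0,0,0,0,0,0.055,0.05],[0,0,0,0,0,0.07,0.05],[0,0,0,0,0,0.08,0.05],[0,0,0,0,0,0.08,0.05]]]' 35
python3 - <<'E'
from h import *
delta((.4804,-.2375,.15),11.6)
c=read_camera("scene"); crop(c,270,110,120,120,"pics/sc.png",5)
E
```

```text
t: 7.05
tool_pos: [0.5135, -0.007, 0.1313]
tool_rot: [[-0.0, 0.947, -0.323], [-0.0, -0.323, -0.947], [-1.0, -0.0, 0.0]]
ft_force: [-0.8, 0.2, -1.2]
width: 0.0576
t 7.05 pos [ 0.5135 -0.007   0.1313] w 0.0576 F [-0.8  0.2 -1.2] jawyaw -18.82
turn [-5.31e-01  2.00e-04  1.00e-04] shift [-0.0187  0.043   0.2289]
```

View pics/sc.png

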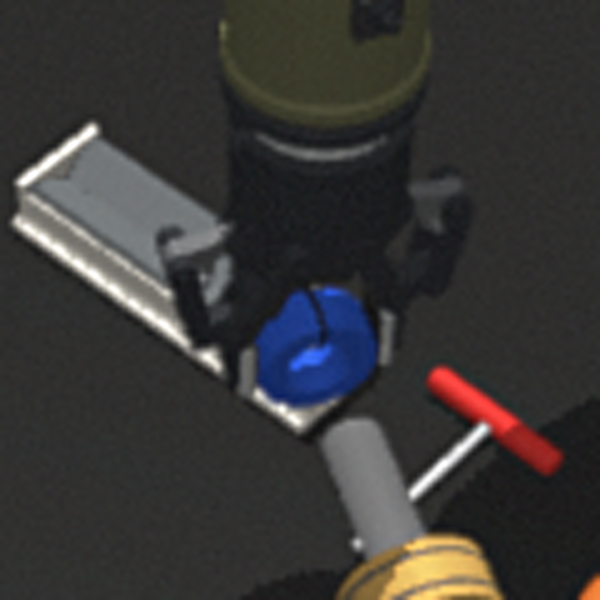

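```bash
python3 -m inch '[[[-0.05,0,0,0,0.005,0.02,0.05],[-0.13,0,0,0,0.012,0.06,0.05],[-0.21,0,0,0,0.02,0.1,0.05],[-0.3,0,0,0,0.028,0.14,0.05],[-0.39,0,0,0,0.035,0.18,0.05],[-0.48,0,0,0,0.04,0.21,0.05],[-0.531,0,0,0,0.043,0.229,0.05],[-0.531,0,0,0,0.043,0.229,0.05],[-0.531,0,0,0.01,0.043,0.229,0.05],[-0.531,0,0,0.02,0.043,0.229,0.05],[-0.531,0,0,0.02,0.043,0.229,0.05]]]' 35
python3 - <<'E'
from h import *
delta((.481,-.240,.035),11.6)
c=read_camera("scene"); crop(c,230,90,130,120,"pics/sd.png",5)
c=read_camera("top"); crop(c,320,180,130,100,"pics/td.png",5)
E
```

```text
t: 8.48
tool_pos: [0.4805, -0.2355, 0.1102]
tool_rot: [[-0.002, 0.979, 0.204], [0.001, 0.204, -0.979], [-1.0, -0.001, -0.001]]
ft_force: [0.9, -0.4, -1.1]
width: 0.0578
t 8.47 pos [ 0.4805 -0.2355  0.1102] w 0.0578 F [ 0.9 -0.4 -1.1] jawyaw 11.77
turn [ 0.003  -0.0013  0.0015] shift [ 0.0752 -0.0003  0.0046]
```

View pics/sd.png

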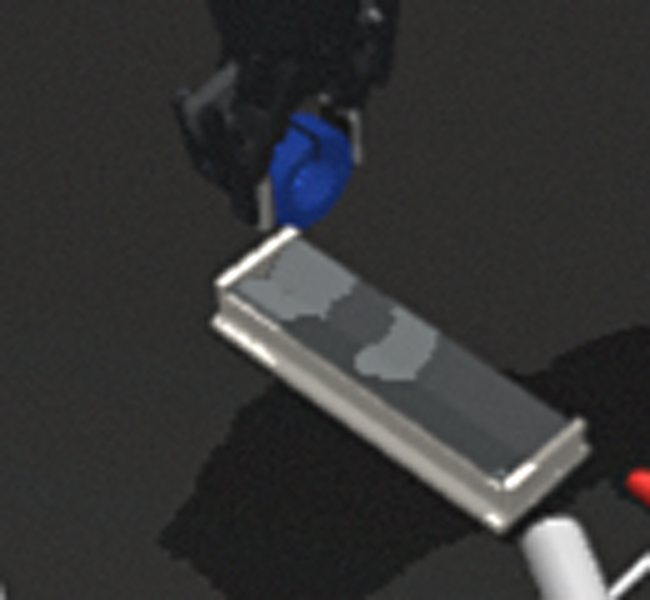

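View pics/td.png

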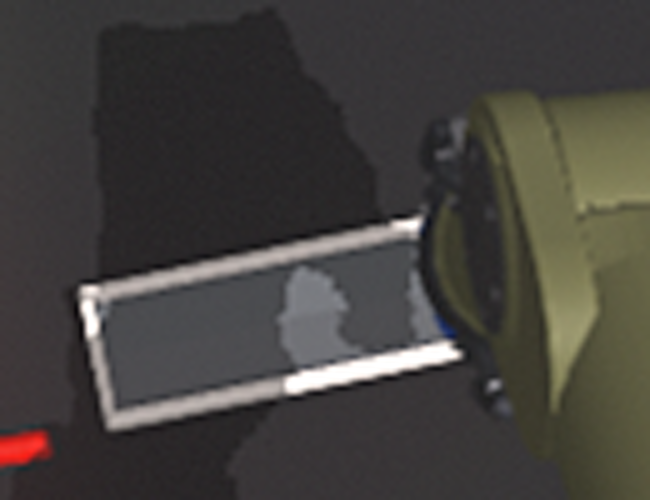

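Run:
```python
from h import *
c=read_camera("scene")
P=[onz(c,*((np.array(p)+.5)/5-.5+np.array((230,90))),.036)[:2] for p in [(220,283),(294,230),(503,484),(583,424)]]
for p in P: print(p)
print(sum(P)/4, [np.degrees(np.arctan2((a-b)[0],-(a-b)[1])) for a,b in((P[0],P[2]),(P[1],P[3]))],np.linalg.norm(P[0]-P[2]),np.linalg.norm(P[0]-P[1]))
```

```text
[ 0.51804021 -0.27019554]
[ 0.46079906 -0.28094027]
[ 0.47401368 -0.06104977]
[ 0.41461483 -0.06866608]
[ 0.46686694 -0.17021291] [np.float64(11.887567339731701), np.float64(12.274480627834937)] 0.21372946965376965 0.05824086576162954
```

```bash
python3 -m inch '[[[0.002,0,0,0.015,0,0.002,0.05],[0.002,0,0,0.035,0,0.004,0.05],[0.002,0,0,0.055,0,0.004,0.05],[0.002,0,0,0.066,0,0.004,0.05],[0.002,0,0,0.07,0,0.004,0.05],[0.002,0,0,0.07,0,0.004,0.05],[0.002,0,0,0.07,0,0.004,0.05]]]' 35
python3 - <<'E'
from h import *
delta((.481,-.240,.035),11.7)
E
```

```text
t: 9.5
tool_pos: [0.4821, -0.2407, 0.0418]
tool_rot: [[0.001, 0.98, 0.201], [-0.0, 0.201, -0.98], [-1.0, 0.001, 0.001]]
ft_force: [0.1, 0.2, -0.7]
width: 0.0572
t 9.5 pos [ 0.4821 -0.2407  0.0418] w 0.0572 F [ 0.1  0.2 -0.7] jawyaw 11.57
turn [-0.0023  0.0006 -0.0009] shift [ 0.0068 -0.001  -0.0009]
```

```bash
python3 -m inch '[[[0,0,0,0.002,-0.001,0,0.05],[0,0,0,0.004,-0.001,0,0.05],[0,0,0,0.0055,-0.001,0,0.05],[0,0,0,0.0055,-0.001,0,0.05],[0,0,0,0.0055,-0.001,0,0.05]]]' 35
python3 - <<'E'
from h import *
delta((.481,-.240,.035),11.7)
E
```

```text
t: 10.12
tool_pos: [0.4807, -0.2408, 0.0358]
tool_rot: [[0.0, 0.98, 0.201], [0.0, 0.201, -0.98], [-1.0, 0.0, -0.0]]
ft_force: [0.2, 0.0, -1.0]
width: 0.0577
t 10.12 pos [ 0.4807 -0.2408  0.0358] w 0.0577 F [ 0.2  0.  -1. ] jawyaw 11.57
turn [-0.0022 -0.0001 -0.    ] shift [ 0.0008  0.0004 -0.0007]
```

```bash
python3 -m inch '[[[0,0,0,0.001,0,0,0.05],[0,0,0,0.002,0,0,0.05],[0,0,0,0.002,0,0,0.05]]]' 35
python3 - <<'E'
from h import *
delta((.481,-.240,.035),11.7)
c=read_camera("scene"); crop(c,230,90,130,120,"pics/se.png",5)
E
```

```text
t: 10.5
tool_pos: [0.481, -0.2409, 0.0352]
tool_rot: [[0.001, 0.98, 0.201], [-0.002, 0.201, -0.98], [-1.0, 0.0, 0.002]]
ft_force: [-4.7, 0.3, 15.7]
width: 0.0577
t 10.5 pos [ 0.481  -0.2409  0.0352] w 0.0577 F [-4.7  0.3 15.7] jawyaw 11.58
turn [-0.0021  0.0017 -0.0004] shift [ 0.0002  0.0002 -0.0009]
```

View pics/se.png

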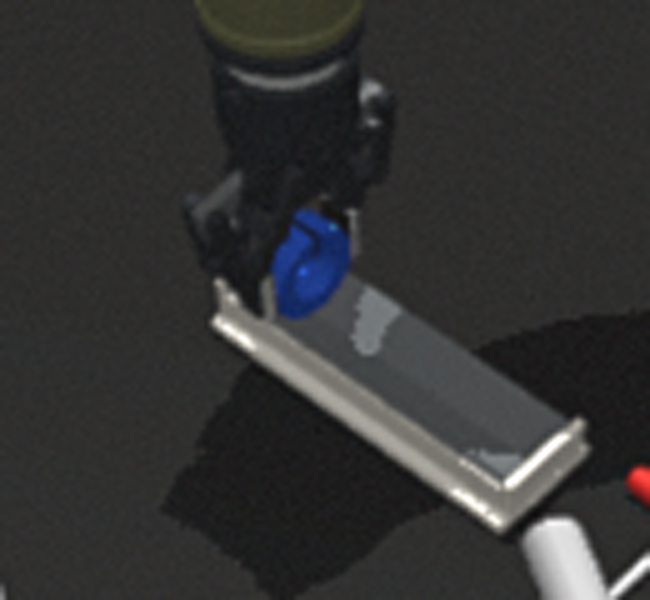

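```bash
python3 -m inch '[[[0,0,0,-0.0008,0,0,0.056],[0,0,0,-0.0008,0,0,0.059],[0,0,0,-0.0008,0,0,0.064],[0,0,0,-0.0008,0,0,0.072],[0,0,0,-0.0008,0,0,0.08],[0,0,0,-0.02,0,0,0.085],[0,0,0,-0.05,0,0,0.085],[0,0,0,-0.09,0,0,0.085],[0,0,0,-0.13,0,0,0.085],[0,0,0,-0.17,0,0,0.085],[0,0,0,-0.2,0,0,0.085],[0,0,0,-0.215,0,0,0.085]]]' 35
python3 - <<'E'
from h import *
delta((.5623,.1304,.25),-18.8)
c=read_camera("scene"); crop(c,230,90,130,120,"pics/sf.png",5)
E
```

```text
t: 12.05
tool_pos: [0.4812, -0.2408, 0.2502]
tool_rot: [[0.002, 0.98, 0.201], [-0.001, 0.201, -0.98], [-1.0, 0.001, 0.001]]
ft_force: [0.0, -0.3, -0.3]
width: 0.085
t 12.05 pos [ 0.4812 -0.2408  0.2502] w 0.085 F [ 0.  -0.3 -0.3] jawyaw 11.57
turn [ 0.53    0.0008 -0.0018] shift [ 0.      0.1539 -0.3474]
```

View pics/sf.png

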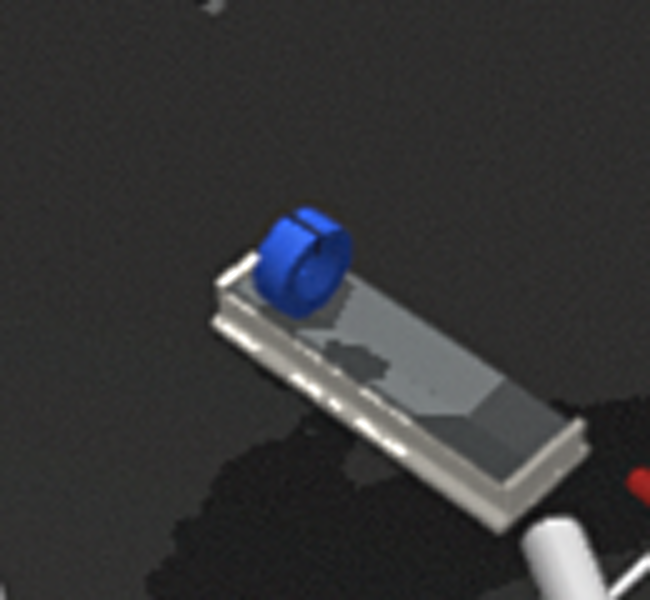

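```bash
python3 -m inch '[[[0.05,0,0,0,0.01,-0.022,0.085],[0.12,0,0,0,0.025,-0.055,0.085],[0.19,0,0,0,0.042,-0.095,0.085],[0.26,0,0,0,0.06,-0.135,0.085],[0.33,0,0,0,0.08,-0.18,0.085],[0.4,0,0,0,0.1,-0.225,0.085],[0.46,0,0,0,0.12,-0.27,0.085],[0.5,0,0,0,0.138,-0.31,0.085],[0.53,0,0,0,0.149,-0.336,0.085],[0.53,0,0,0,0.153,-0.347,0.085],[0.53,0,0,0,0.153,-0.347,0.085],[0.53,0,0,0,0.153,-0.347,0.085]]]' 30
python3 - <<'E'
from h import *
delta((.5612,.1308,.1295),-18.8)
E
```

```text
t: 13.6
tool_pos: [0.561, 0.128, 0.2484]
tool_rot: [[-0.001, 0.946, -0.324], [-0.001, -0.324, -0.946], [-1.0, -0.0, 0.001]]
ft_force: [-0.3, 0.2, -0.2]
width: 0.0846
t 13.6 pos [0.561  0.128  0.2484] w 0.0846 F [-0.3  0.2 -0.2] jawyaw -18.89
turn [-0.0015  0.0013  0.0002] shift [ 0.1189 -0.0007 -0.0029]
```

```bash
python3 -m inch '[[[0,0,0,0.02,-0.001,-0.001,0.085],[0,0,0,0.05,-0.001,-0.002,0.085],[0,0,0,0.08,-0.001,-0.002,0.085],[0,0,0,0.1,-0.001,-0.002,0.085],[0,0,0,0.115,-0.001,-0.002,0.085],[0,0,0,0.119,-0.001,-0.002,0.085],[0,0,0,0.119,-0.001,-0.002,0.078],[0,0,0,0.119,-0.001,-0.002,0.072],[0,0,0,0.119,-0.001,-0.002,0.071]]]' 25
python3 - <<'E'
from h import *
delta((.5612,.1308,.1295),-18.8)
c=read_camera("scene"); crop(c,300,150,110,110,"pics/sg.png",5)
E
```

```text
t: 14.72
tool_pos: [0.561, 0.1322, 0.1304]
tool_rot: [[0.001, 0.947, -0.322], [0.0, -0.322, -0.947], [-1.0, 0.001, -0.0]]
ft_force: [-0.6, 0.6, 0.2]
width: 0.0714
t 14.72 pos [0.561  0.1322 0.1304] w 0.0714 F [-0.6  0.6  0.2] jawyaw -18.8
turn [ 0.0001 -0.0004 -0.0009] shift [0.0009 0.0006 0.0012]
```

View pics/sg.png

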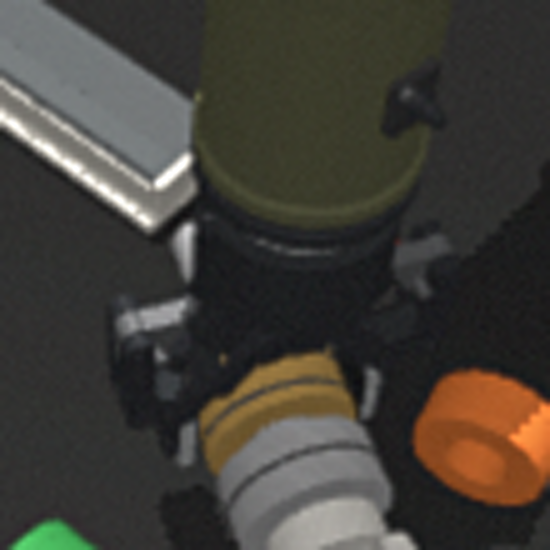

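Fingers straddle the brass ring (two grooves, second on the bar). I'll close.

```bash
python3 -m inch '[[[0,0,0,0,0,0,0.069],[0,0,0,0,0,0,0.067],[0,0,0,0,0,0,0.064],[0,0,0,0,0,0,0.06],[0,0,0,0,0,0,0.058],[0,0,0,0,0,0,0.058]]]' 30
python3 - <<'E'
from h import *
delta((.5612,.1308,.1315),-18.8)
E
```

```text
t: 15.52
tool_pos: [0.5606, 0.1322, 0.1301]
tool_rot: [[0.0, 0.947, -0.322], [-0.0, -0.322, -0.947], [-1.0, 0.0, 0.0]]
ft_force: [-2.7, -0.6, 5.4]
width: 0.0652
t 15.53 pos [0.5606 0.1322 0.1301] w 0.0652 F [-2.7 -0.6  5.4] jawyaw -18.79
turn [ 0.0002  0.     -0.    ] shift [-0.0014  0.001   0.0011]
```

```bash
python3 -m inch '[[[0,0,0,0,0,0,0.056],[0,0,0,-0.001,-0.0005,0,0.056],[0,0,0,-0.002,-0.0007,0,0.056],[0,0,0,-0.002,-0.0007,0,0.056],[0,0,0,-0.002,-0.0007,0,0.056]]]' 60
python3 - <<'E'
from h import *
delta((.5612,.1308,.1315),-18.8)
E
```

```text
t: 16.15
tool_pos: [0.5599, 0.1322, 0.1314]
tool_rot: [[-0.001, 0.947, -0.322], [-0.0, -0.322, -0.947], [-1.0, -0.001, 0.0]]
ft_force: [-0.7, 0.6, -5.1]
width: 0.0648
t 16.15 pos [0.5599 0.1322 0.1314] w 0.0648 F [-0.7  0.6 -5.1] jawyaw -18.8
turn [0.0001 0.0003 0.0006] shift [-0.0001  0.0017  0.0009]
```

```bash
python3 -m inch '[[[0,0,0,-0.0005,0,0.004,0.056],[0,0,0,-0.0005,0,0.014,0.056],[0,0,0,-0.0005,0,0.024,0.056],[0,0,0,-0.0005,0,0.03,0.056],[0,0,0,-0.0005,0,0.03,0.056]]]' 60
python3 - <<'E'
from h import *
delta((.5612,.1308,.1315),-18.8)
E
```

```text
t: 16.77
tool_pos: [0.5503, 0.103, 0.1323]
tool_rot: [[-0.0, 0.946, -0.323], [-0.0, -0.323, -0.946], [-1.0, 0.0, 0.0]]
ft_force: [0.1, 0.7, -5.8]
width: 0.0645
t 16.77 pos [0.5503 0.103  0.1323] w 0.0645 F [ 0.1  0.7 -5.8] jawyaw -18.86
turn [-0.0011  0.0004 -0.0001] shift [ 0.0008  0.0013 -0.0299]
```

```bash
python3 -m inch '[[[0,0,0,0,0,0.008,0.056],[0,0,0,0,0,0.022,0.056],[0,0,0,0,0,0.036,0.056],[0,0,0,0,0,0.05,0.056],[0,0,0,0,0,0.064,0.056],[0,0,0,0,0,0.078,0.056],[0,0,0,0,0,0.092,0.056],[0,0,0,0,0,0.102,0.056],[0,0,0,0,0,0.108,0.056],[0,0,0,0,0,0.108,0.056]]]' 60
python3 - <<'E'
from h import *
delta((.467,-.173,.14),11.7)
c=read_camera("scene"); crop(c,270,110,120,120,"pics/sh.png",5)
E
```

```text
t: 18.02
tool_pos: [0.5155, 0.0013, 0.1323]
tool_rot: [[0.0, 0.946, -0.323], [0.0, -0.323, -0.946], [-1.0, 0.0, -0.0]]
ft_force: [0.8, -0.0, -5.9]
width: 0.0647
t 18.02 pos [0.5155 0.0013 0.1323] w 0.0647 F [ 0.8 -0.  -5.9] jawyaw -18.83
turn [-5.328e-01 -0.000e+00 -1.000e-04] shift [-0.0077  0.0103  0.1806]
```

View pics/sh.png

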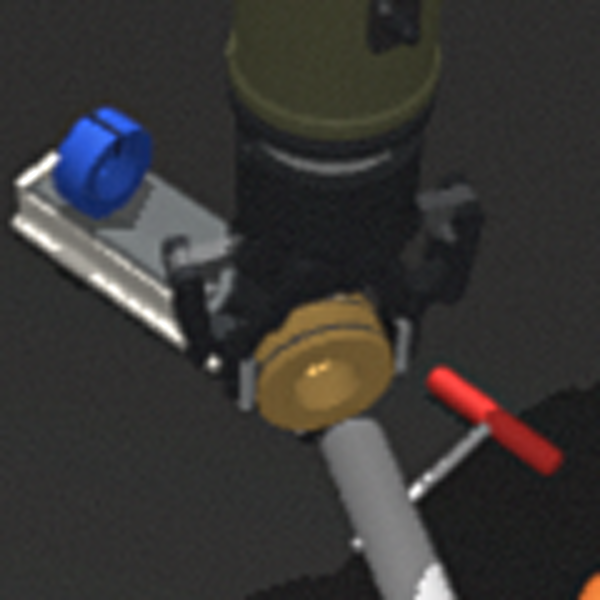

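```bash
python3 -m inch '[[[0,0,0,0,0,0.015,0.056],[0,0,0,0,0,0.035,0.056],[-0.05,0,0,0,0,0.06,0.056],[-0.13,0,0,0,0.002,0.09,0.056],[-0.22,0,0,0,0.004,0.12,0.056],[-0.31,0,0,0,0.006,0.145,0.056],[-0.4,0,0,0,0.008,0.165,0.056],[-0.48,0,0,0,0.01,0.176,0.056],[-0.533,0,0,0,0.01,0.18,0.056],[-0.533,0,0,0,0.01,0.18,0.056],[-0.533,0,0,0,0.01,0.18,0.056]]]' 60
python3 - <<'E'
from h import *
delta((.467,-.173,.04),11.7)
c=read_camera("scene"); crop(c,230,90,130,120,"pics/si.png",5)
E
```

```text
t: 19.45
tool_pos: [0.4669, -0.172, 0.1323]
tool_rot: [[-0.0, 0.979, 0.203], [-0.0, 0.203, -0.979], [-1.0, -0.0, 0.0]]
ft_force: [-0.3, -0.3, -5.1]
width: 0.0651
t 19.45 pos [ 0.4669 -0.172   0.1323] w 0.0651 F [-0.3 -0.3 -5.1] jawyaw 11.69
turn [-0.0002  0.      0.0001] shift [ 0.0923 -0.0001  0.001 ]
```

View pics/si.png

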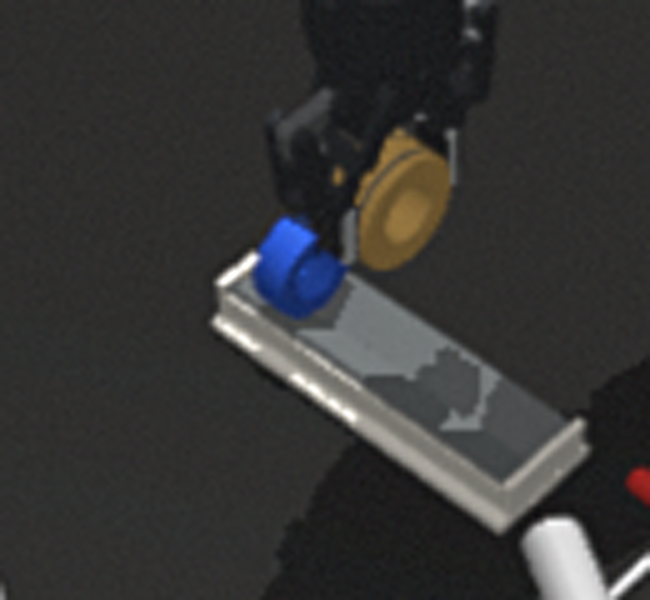

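```bash
python3 -m inch '[[[0,0,0,0.015,0,0,0.056],[0,0,0,0.035,0,0,0.056],[0,0,0,0.055,0,0,0.056],[0,0,0,0.072,0,0,0.056],[0,0,0,0.082,0,0,0.056],[0,0,0,0.087,0,0,0.056],[0,0,0,0.088,0,0,0.056],[0,0,0,0.088,0,0,0.056],[0,0,0,0.088,0,0,0.056]]]' 60
python3 - <<'E'
from h import *
delta((.467,-.173,.04),11.7)
E
```

```text
t: 20.62
tool_pos: [0.4673, -0.1721, 0.0447]
tool_rot: [[0.001, 0.979, 0.203], [-0.0, 0.203, -0.979], [-1.0, 0.001, 0.0]]
ft_force: [0.2, 0.6, -5.5]
width: 0.0648
t 20.62 pos [ 0.4673 -0.1721  0.0447] w 0.0648 F [ 0.2  0.6 -5.5] jawyaw 11.74
turn [ 0.0006  0.0005 -0.0007] shift [ 0.0047 -0.0005  0.0008]
```

```bash
python3 -m inch '[[[0,0,0,0.0015,0,0,0.056],[0,0,0,0.003,0,0,0.056],[0,0,0,0.004,0,0,0.056],[0,0,0,0.004,0,0,0.056]]]' 60
python3 - <<'E'
from h import *
delta((.467,-.173,.04),11.7)
E
```

```text
t: 21.12
tool_pos: [0.4672, -0.1721, 0.0416]
tool_rot: [[0.001, 0.979, 0.204], [-0.002, 0.204, -0.979], [-1.0, 0.0, 0.002]]
ft_force: [-5.0, 0.8, 13.7]
width: 0.0644
t 21.12 pos [ 0.4672 -0.1721  0.0416] w 0.0644 F [-5.   0.8 13.7] jawyaw 11.75
turn [ 0.0009  0.0018 -0.0003] shift [ 0.0016 -0.0004  0.0008]
```

```bash
python3 -m inch '[[[0,0,0,-0.0005,-0.0007,0,0.062],[0,0,0,-0.0005,-0.0007,0,0.066],[0,0,0,-0.0005,-0.0007,0,0.07],[0,0,0,-0.0005,-0.0007,0,0.078],[0,0,0,-0.0005,-0.0007,0,0.085],[0,0,0,-0.01,-0.0007,0,0.085],[0,0,0,-0.04,0,0,0.085],[0,0,0,-0.08,0,0,0.085],[0,0,0,-0.12,0,0,0.085],[0,0,0,-0.16,0,0,0.085],[0,0,0,-0.195,0,0,0.085],[0,0,0,-0.205,0,0,0.085]]]' 35
python3 - <<'E'
from h import *
delta((.5735,.168,.25),-18.8)
c=read_camera("scene"); crop(c,230,90,170,150,"pics/sj.png",4)
c=read_camera("top"); crop(c,200,130,240,140,"pics/tj.png",3)
E
```

```text
t: 22.62
tool_pos: [0.4678, -0.1718, 0.2478]
tool_rot: [[0.003, 0.979, 0.204], [-0.001, 0.204, -0.979], [-1.0, 0.003, 0.002]]
ft_force: [-0.2, -0.1, -0.3]
width: 0.0852
t 22.62 pos [ 0.4678 -0.1718  0.2478] w 0.0852 F [-0.2 -0.1 -0.3] jawyaw 11.75
turn [ 0.5332  0.0012 -0.0034] shift [-0.0024  0.1726 -0.3111]
```

View pics/sj.png

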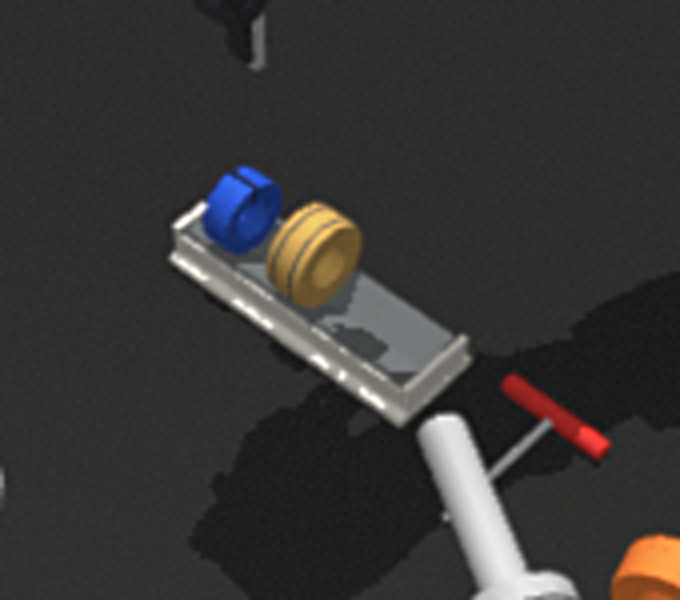

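View pics/tj.png

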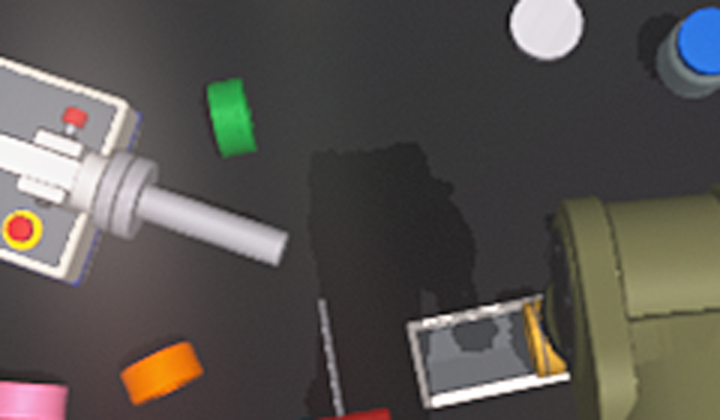

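```bash
python3 -m inch '[[[0.05,0,0,-0.002,0.012,-0.022,0.085],[0.12,0,0,-0.002,0.03,-0.055,0.085],[0.19,0,0,-0.002,0.052,-0.095,0.085],[0.26,0,0,-0.002,0.075,-0.135,0.085],[0.33,0,0,-0.002,0.1,-0.18,0.085],[0.4,0,0,-0.002,0.122,-0.22,0.085],[0.46,0,0,-0.002,0.145,-0.26,0.085],[0.51,0,0,-0.002,0.162,-0.29,0.085],[0.533,0,0,-0.002,0.171,-0.307,0.085],[0.533,0,0,-0.002,0.172,-0.311,0.085],[0.533,0,0,-0.002,0.172,-0.311,0.085],[0.533,0,0,-0.002,0.172,-0.311,0.085]]]' 30
python3 - <<'E'
from h import *
delta((.5727,.1683,.1295),-18.8)
c=read_camera("scene"); crop(c,290,120,120,140,"pics/sk.png",4)
E
```

```text
t: 24.22
tool_pos: [0.5721, 0.1661, 0.2469]
tool_rot: [[-0.001, 0.946, -0.323], [-0.001, -0.323, -0.946], [-1.0, -0.0, 0.001]]
ft_force: [0.2, -0.9, -0.6]
width: 0.0851
t 24.23 pos [0.5721 0.1661 0.2469] w 0.0851 F [ 0.2 -0.9 -0.6] jawyaw -18.86
turn [-0.0011  0.0011  0.0002] shift [ 1.174e-01 -1.000e-04 -2.400e-03]
```

View pics/sk.png

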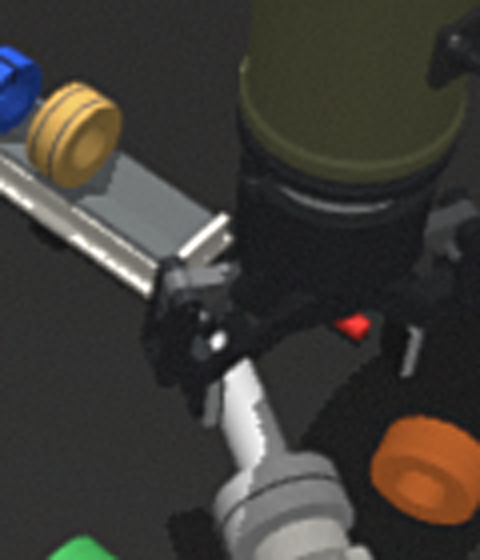

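The open fingers stand above and in front of the single-groove steel ring, which is now the only ring on the bar. I'll descend with force checks.

```bash
python3 -m inch '[[[0,0,0,0.015,0,-0.001,0.085],[0,0,0,0.04,0,-0.001,0.085],[0,0,0,0.065,0,-0.001,0.085],[0,0,0,0.085,0,-0.001,0.085],[0,0,0,0.1,0,-0.001,0.085],[0,0,0,0.11,0,-0.001,0.085],[0,0,0,0.117,0,-0.001,0.085],[0,0,0,0.117,0,-0.001,0.078],[0,0,0,0.117,0,-0.001,0.072],[0,0,0,0.117,0,-0.001,0.071]]]' 25
python3 - <<'E'
from h import *
delta((.5727,.1683,.1295),-18.8)
c=read_camera("scene"); crop(c,300,150,110,110,"pics/sl.png",5)
E
```

```text
t: 25.52
tool_pos: [0.5727, 0.1686, 0.1309]
tool_rot: [[0.001, 0.947, -0.322], [0.0, -0.322, -0.947], [-1.0, 0.001, -0.001]]
ft_force: [-0.3, -0.4, 0.5]
width: 0.0709
t 25.52 pos [0.5727 0.1686 0.1309] w 0.0709 F [-0.3 -0.4  0.5] jawyaw -18.79
turn [ 0.0001 -0.0006 -0.0008] shift [0.0014 0.0001 0.0003]
```

View pics/sl.png

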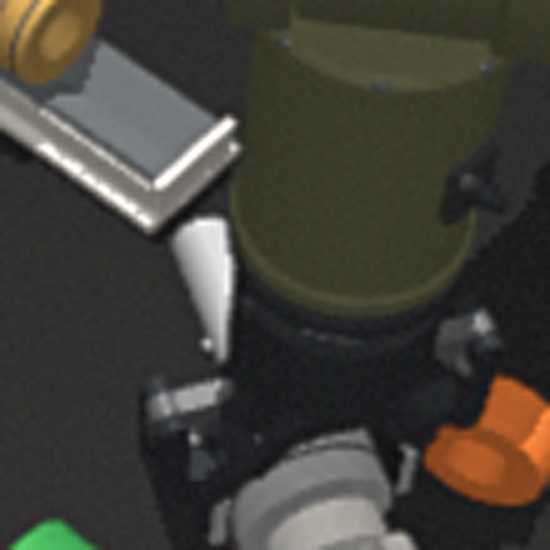

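```bash
python3 -m inch '[[[0,0,0,0,0,0,0.069],[0,0,0,0,0,0,0.067],[0,0,0,0,0,0,0.064],[0,0,0,0,0,0,0.06],[0,0,0,0,0,0,0.058],[0,0,0,0,0,0,0.058]]]' 30
python3 - <<'E'
from h import *
delta((.5612,.1308,.1315),-18.8)
E
```

```text
t: 26.32
tool_pos: [0.5725, 0.1685, 0.1306]
tool_rot: [[0.0, 0.947, -0.322], [-0.0, -0.322, -0.947], [-1.0, 0.0, -0.0]]
ft_force: [-1.4, -0.4, 4.9]
width: 0.0653
t 26.32 pos [0.5725 0.1685 0.1306] w 0.0653 F [-1.4 -0.4  4.9] jawyaw -18.8
turn [ 0.     -0.0001 -0.0002] shift [-0.0009  0.0014  0.0393]
```

```bash
python3 -m inch '[[[0,0,0,0,0,0,0.056],[0,0,0,-0.001,-0.0003,0,0.056],[0,0,0,-0.0025,-0.0005,0,0.056],[0,0,0,-0.0025,-0.0005,0,0.056],[0,0,0,-0.0025,-0.0005,0,0.056]]]' 60
python3 - <<'E'
from h import *
delta((.5612,.1308,.1315),-18.8)
E
```

```text
t: 26.95
tool_pos: [0.5717, 0.1685, 0.1323]
tool_rot: [[-0.001, 0.947, -0.322], [-0.0, -0.322, -0.947], [-1.0, -0.001, 0.001]]
ft_force: [-0.3, 0.5, -7.1]
width: 0.0651
t 26.95 pos [0.5717 0.1685 0.1323] w 0.0651 F [-0.3  0.5 -7.1] jawyaw -18.79
turn [0.0002 0.0005 0.0009] shift [0.0008 0.0022 0.039 ]
```

Its weight of about 7 N is carried freely. I'll slide it out, with a force check on the way.

```bash
python3 -m inch '[[[0,0,0,0,0,0.004,0.056],[0,0,0,0,0,0.014,0.056],[0,0,0,0,0,0.026,0.056],[0,0,0,0,0,0.036,0.056],[0,0,0,0,0,0.04,0.056],[0,0,0,0,0,0.04,0.056]]]' 60
python3 - <<'E'
from h import *
delta((.452,-.105,.13),11.7)
E
```

```text
t: 27.7
tool_pos: [0.5592, 0.1304, 0.1329]
tool_rot: [[0.0, 0.946, -0.323], [0.0, -0.323, -0.946], [-1.0, 0.0, -0.0]]
ft_force: [0.8, 1.0, -6.2]
width: 0.0646
t 27.7 pos [0.5592 0.1304 0.1329] w 0.0646 F [ 0.8  1.  -6.2] jawyaw -18.83
turn [-5.329e-01 -1.000e-04 -3.000e-04] shift [ 0.0029 -0.0255  0.2574]
```

```bash
python3 -m inch '[[[0,0,0,0,0,0.008,0.056],[0,0,0,0,0,0.022,0.056],[0,0,0,0,0,0.036,0.056],[0,0,0,0,0,0.05,0.056],[0,0,0,0,0,0.064,0.056],[0,0,0,0,0,0.08,0.056],[0,0,0,0,0,0.096,0.056],[0,0,0,0,0,0.112,0.056],[0,0,0,0,0,0.128,0.056],[0,0,0,0,0,0.144,0.056],[0,0,0,0,0,0.154,0.056],[0,0,0,0,0,0.155,0.056]]]' 60
python3 - <<'E'
from h import *
delta((.4535,-.108,.13),11.7)
c=read_camera("scene"); crop(c,270,110,120,120,"pics/sm.png",5)
E
```

```text
t: 29.2
tool_pos: [0.509, -0.0168, 0.1328]
tool_rot: [[-0.0, 0.946, -0.323], [-0.0, -0.323, -0.946], [-1.0, -0.0, 0.0]]
ft_force: [0.8, -0.9, -5.9]
width: 0.0647
t 29.2 pos [ 0.509  -0.0168  0.1328] w 0.0647 F [ 0.8 -0.9 -5.9] jawyaw -18.86
turn [-5.335e-01  2.000e-04  1.000e-04] shift [ 0.0028 -0.023   0.1042]
```

View pics/sm.png

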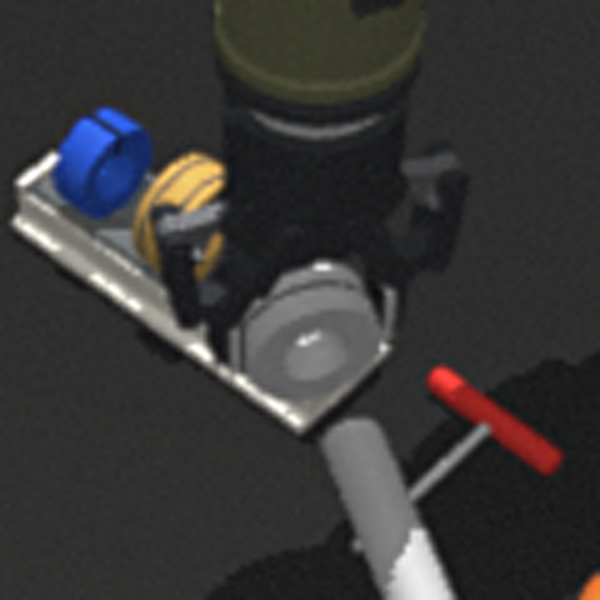

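```bash
python3 -m inch '[[[-0.04,0,0,0,0,0.015,0.056],[-0.11,0,0,0,-0.003,0.035,0.056],[-0.19,0,0,0,-0.007,0.055,0.056],[-0.28,0,0,0,-0.012,0.075,0.056],[-0.37,0,0,0,-0.016,0.09,0.056],[-0.45,0,0,0,-0.02,0.1,0.056],[-0.51,0,0,0,-0.023,0.105,0.056],[-0.533,0,0,0,-0.023,0.106,0.056],[-0.533,0,0,0,-0.023,0.106,0.056],[-0.533,0,0,0,-0.023,0.106,0.056]]]' 60
python3 - <<'E'
from h import *
delta((.4541,-.1095,.0416),11.7)
c=read_camera("scene"); crop(c,230,90,130,120,"pics/sn.png",5)
E
```

```text
t: 30.5
tool_pos: [0.4536, -0.1084, 0.1329]
tool_rot: [[0.0, 0.979, 0.203], [0.0, 0.203, -0.979], [-1.0, 0.001, -0.0]]
ft_force: [-0.0, 0.9, -7.2]
width: 0.0647
t 30.5 pos [ 0.4536 -0.1084  0.1329] w 0.0647 F [-0.   0.9 -7.2] jawyaw 11.74
turn [ 0.0006 -0.0002 -0.0005] shift [0.0913 0.0002 0.0012]
```

View pics/sn.png

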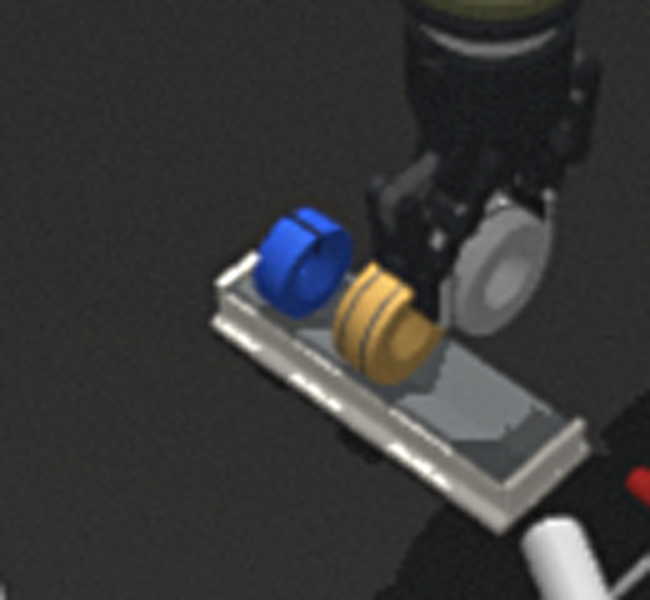

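```bash
python3 -m inch '[[[0,0,0,0.015,0,0.001,0.056],[0,0,0,0.035,0,0.001,0.056],[0,0,0,0.055,0,0.001,0.056],[0,0,0,0.07,0,0.001,0.056],[0,0,0,0.08,0,0.001,0.056],[0,0,0,0.085,0,0.001,0.056],[0,0,0,0.087,0,0.001,0.056],[0,0,0,0.087,0,0.001,0.056],[0,0,0,0.087,0,0.001,0.056]]]' 60
python3 - <<'E'
from h import *
delta((.4541,-.1095,.0416),11.7)
E
```

```text
t: 31.68
tool_pos: [0.4537, -0.11, 0.0462]
tool_rot: [[0.001, 0.979, 0.203], [-0.0, 0.203, -0.979], [-1.0, 0.001, 0.0]]
ft_force: [0.2, 0.6, -6.2]
width: 0.0647
t 31.68 pos [ 0.4537 -0.11    0.0462] w 0.0647 F [ 0.2  0.6 -6.2] jawyaw 11.73
turn [ 0.0006  0.0004 -0.0007] shift [ 0.0046  0.0005 -0.0004]
```

```bash
python3 -m inch '[[[0,0,0,0.0015,0,0,0.056],[0,0,0,0.003,0,0,0.056],[0,0,0,0.004,0,0,0.056],[0,0,0,0.0045,0,0,0.056],[0,0,0,0.0045,0,0,0.056]]]' 60
python3 - <<'E'
from h import *
delta((.4541,-.1095,.0416),11.7)
E
```

```text
t: 32.3
tool_pos: [0.4535, -0.11, 0.0418]
tool_rot: [[0.0, 0.979, 0.204], [-0.001, 0.204, -0.979], [-1.0, 0.0, 0.001]]
ft_force: [-2.8, -0.9, 4.8]
width: 0.0645
t 32.3 pos [ 0.4535 -0.11    0.0418] w 0.0645 F [-2.8 -0.9  4.8] jawyaw 11.75
turn [ 0.0009  0.0009 -0.0001] shift [ 0.0002  0.0007 -0.0004]
```

```bash
python3 -m inch '[[[0,0,0,0,-0.0004,0,0.062],[0,0,0,0,-0.0004,0,0.066],[0,0,0,0,-0.0004,0,0.07],[0,0,0,0,-0.0004,0,0.078],[0,0,0,0,-0.0004,0,0.085],[0,0,0,-0.01,-0.0004,0,0.085],[0,0,0,-0.04,0,0,0.085],[0,0,0,-0.08,0,0,0.085],[0,0,0,-0.12,0,0,0.085],[0,0,0,-0.16,0,0,0.085],[0,0,0,-0.2,0,0,0.085],[0,0,0,-0.21,0,0,0.085]]]' 35
```

```text
t: 33.8
tool_pos: [0.4544, -0.1094, 0.254]
tool_rot: [[0.004, 0.979, 0.204], [-0.001, 0.204, -0.979], [-1.0, 0.003, 0.002]]
ft_force: [-0.4, 0.0, -0.3]
width: 0.0853
```

```bash
python3 -m inch '[[[0,0,0,0,0,-0.03,0.085],[0,0,0,0,0,-0.08,0.085],[0,0,0,0,0,-0.13,0.085],[0,0,0,0,0,-0.17,0.085],[0,0,0,0,0,-0.2,0.085],[0,0,0,0,0,-0.2,0.085]]]'
python3 - <<'E'
from h import *
delta((.4541,-.1095,.0416),11.7)
c=read_camera("scene"); crop(c,170,90,200,150,"pics/so.png",4)
c=read_camera("top"); crop(c,300,120,160,160,"pics/to.png",4)
E
```

```text
t: 34.55
tool_pos: [0.4117, 0.088, 0.2513]
tool_rot: [[-0.0, 0.978, 0.208], [0.0, 0.208, -0.978], [-1.0, -0.0, -0.0]]
ft_force: [-0.3, -0.8, 0.8]
width: 0.0849
t 34.55 pos [0.4117 0.088  0.2513] w 0.0849 F [-0.3 -0.8  0.8] jawyaw 12.02
turn [ 0.0056 -0.0002  0.0002] shift [0.2097 0.0004 0.2021]
```

View pics/so.png

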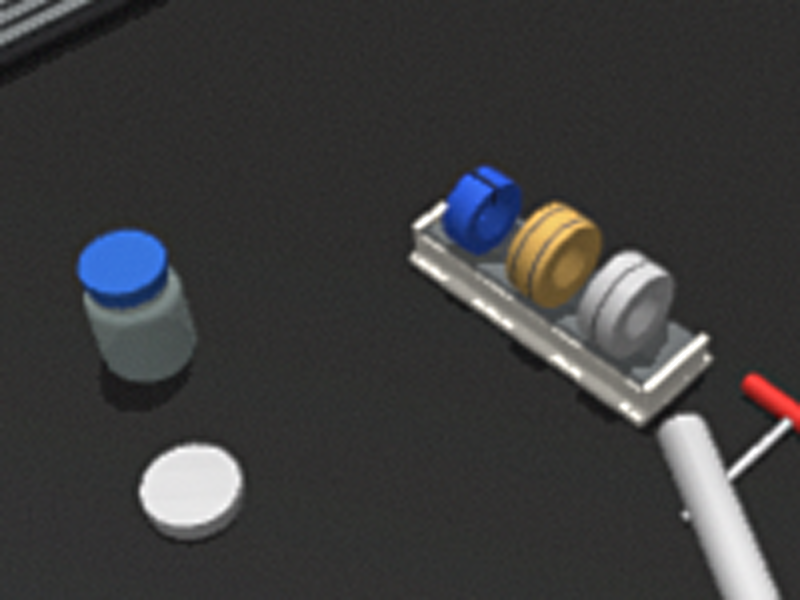

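View pics/to.png

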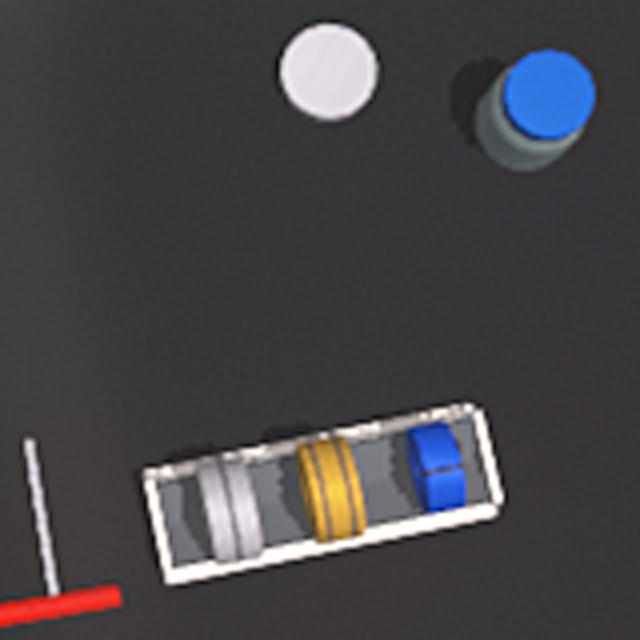

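Run:
```python
from h import *
c=read_camera("top"); big=cv2.resize(c["color"][210:275,330:430],None,fx=8,fy=8,interpolation=cv2.INTER_CUBIC)
hsv=cv2.cvtColor(big,cv2.COLOR_RGB2HSV)
for nm,lo,hi,z in [("collar",(108,120,50),(125,255,255),.0535),("brass",(14,90,50),(28,255,255),.058)]:
    m=cv2.morphologyEx(cv2.inRange(hsv,lo,hi),cv2.MORPH_CLOSE,np.ones((25,25)))
    r=cv2.minAreaRect(max(cv2.findContours(m,0,1)[0],key=cv2.contourArea)); b=cv2.boxPoints(r)
    W=[onz(c,*((p+.5)/8-.5+[330,210]),z)[:2] for p in b]; ctr=sum(W)/4
    e=[W[1]-W[0],W[2]-W[1]]; e=max(e,key=np.linalg.norm)
    d=ctr-np.array([.467,-.172]); a=np.radians(11.7)
    print(nm,r,ctr,"edge deg",np.degrees(np.arctan2(e[1],e[0])),"x,y in cradle",d@[np.cos(a),np.sin(a)],d@[-np.sin(a),np.cos(a)])
s0=cv2.imread("pics/top0.png"); 
d=cv2.absdiff(s0,c["color"][:,:,::-1].copy())[100:180,350:470].max(); print("diff jar/block",d, cv2.absdiff(s0,c["color"][:,:,::-1].copy())[225:280,293:332].max())
```

```text
collar ((633.0646362304688, 214.54119873046875), (176.36447143554688, 104.23509979248047), 77.47119140625) [ 0.48166139 -0.24364116] edge deg -168.52970067438656 x,y in cradle -0.00017115399654774472 -0.07312580406285736
brass ((421.9999694824219, 258.5), (206.19618225097656, 118.50096130371094), 77.00537872314453) [ 0.4673389 -0.1763136] edge deg -167.67868962137666 x,y in cradle -0.0005428843977024093 -0.004292704387444614
diff jar/block 6 11
```

```bash
python3 -c "
from rig import *
print(sign_off())"
```

```text
the job is handed in; nothing more can be done
None
```

The collar, the brass weight and the steel weight are off the bar and lying on their rims in the V-cradle, with the brass weight in the middle. I handed the job in at about 35 s. The hand-in reports no verdict, so what follows is from my own checks.

- **Sliding off:** each part was gripped across its diameter and lifted about 2 mm so its bore cleared the bar, then slid straight off the free end. The wrist force stayed at or below about 8 N in every reading I took while a part was on the bar. These were spot readings at the end of each move, not a continuous record.
- **Placing:** I lowered each part until the cradle took its weight. The highest reading was about 16 N, on the collar. I then opened the fingers and drew back clear.
- **Collar and brass position:** in the last top view both lie within 1 mm of the middle line, at about -73 mm and -4 mm along the cradle. Their ring axes are within about 1° of the valley.
- **Steel position:** it sits at about +60 mm, aligned and upright. I judged this by eye and from the release pose, and did not measure it.
- **Bystanders:** the areas around the jar, reference block and hex key matched the starting picture to within noise, so none of the three shifted. The arm was well clear of everything at hand-in.

The two cameras disagreed by about 3 mm on where the cradle's middle lies along its length. That is well inside the tolerance. No check failed.

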